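Close the transit case: angle the tongued lid board into its groove and lower it flat

TASK

Close the wooden transit case with its loose lid board: take the board by its grip batten, feed its tongue at an angle into the groove of the nailed boards as far as it goes, then lower the free edge inside the far wall so that the board lies flat and flush all round, and let go. Feel your way and ease it down: do not force, wedge or slam the board against the case, and leave everything else on the bench where it is.

Things in the scene. Friction and masses are not known exactly. Their poses are not given: they have to be found in the camera images.
- case: Base of a wooden transit case, 310 x 280 mm, immovable; origin: centre of its underside; x from the groove across the opening, y along the groove, z up. Its upper frame (285 x 260 mm, top 120 mm above the bench) is clamped on by hand: square and level, but up to 8 mm off along x and 5 mm off in height, either way. Given poses do not show this: find groove and walls by feel.
- groove (a point): Where the groove would be, were the frame not off (true: up to 8 mm off in x, 5 in z). It runs along the edge of two nailed 18 mm boards that close the near 130 mm of the frame. Point: at the upper lip's edge, mid-width, groove's mid-height, 9.25 mm below the boards' top. Axes of case. Groove 8.5 mm high, 14 mm deep (to -x); lower lip 8 mm longer than the upper, its face 4.25 mm below the point.
- far_wall (a point): Middle of the inner upper edge of the frame's far wall, were the frame not off. It always lies 143 mm (x) from the groove's upper lip and 9.25 mm above the groove's mid-height. The opening is 236 mm wide between the side walls; walls and nailed boards are level on top; ledges 18 mm below the top carry the lid board. Hard wood.
- lid_grip (a point): Centre of the grip batten on the loose lid board: a wooden bar 24 mm wide (x), 130 mm long (y), 40 mm high on the middle of the board's upper face. The point is 20 mm below its top, 20 mm above the board's upper face, 38 mm above the underside. Axes of lid.
- lid: Loose lid board: pale pine, 18 mm thick, 140 (x) by 230 mm (y) without its tongue, about 0.4 kg, lying flat on the bench beside the case. Origin: middle of its underside, right below lid_grip. Axes: -x towards its tongue, y along it, z up. Home, it has 3 mm play to the far wall and 3 mm at each side wall.
- lid_tongue (a point): Middle of the tip of the lid board's tongue, 82 mm to -x and 29 mm below lid_grip; axes of lid. Tongue 6 mm thick, round-nosed, at mid-thickness of the board, all along the edge, standing 12 mm out from the board's upper edge; under it the underside is cut back 9.5 mm more to clear the lower lip. Home, it is 12 mm inside the true groove and level with it.
- carton_screws: Bystander: small cardboard carton of screws, 62 x 44 x 24 mm, lying between case and lid board.
- hammer: Bystander: claw hammer lying on the bench, 260 mm long.
- tape_roll: Bystander: roll of packing tape lying flat, 104 mm across, 48 mm high.
- offcut: Bystander: plain offcut of board without tongue or batten, 75 x 220 x 18 mm, not part of the job.
- jar_nails: Bystander: jar of nails, 68 mm across, 85 mm high.
- scanner: Bystander: grey and black hand scanner lying on the bench, about 150 mm long, 30 mm high.
- marker: Bystander: black marker pen, 126 mm long, 16 mm thick.

How it is judged:
On the way:
1. the tongue bears in the groove, square to it, while the board is still tilted, free edge up (x of lid_tongue in the frame of groove below 0.008 m and contact force between lid and case above 0.5 N and z of lid_tongue in the frame of groove between -0.0085 and 0.0055 m and angle between the y axis of lid and the y axis of case, either way round below 0.05 rad and angle between lid's own z axis and vertical between 0.09 and 0.6 rad), for 0.1 s.
At the end, for the whole second after the job is handed in: The board lies in the opening, flat within 0.025 rad, square to the groove within 0.05 rad and its tongue within 7.5 mm of the given height of the groove (it can only lie so with the tongue in the groove and the free edge inside the far wall) and is at rest (x of lid_tongue in the frame of groove between -0.0215 and 0.0005 m and y of lid_tongue in the frame of groove between -0.006 and 0.006 m and z of lid_tongue in the frame of groove between -0.0075 and 0.0075 m and angle between lid's own z axis and vertical below 0.025 rad and angle between the y axis of lid and the y axis of case, either way round below 0.05 rad and linear speed of lid below 0.01 m/s); the robot touches nothing.
It fails at once if the board is forced, wedged or slammed against the case with more than 35 N (contact force between lid and case above 35 N).
It fails at once if the gripper or arm is pressed on the case with more than 25 N (contact force between any of the arm, the fingers and case above 25 N).
It fails at once if another thing on the bench is moved more than 30 mm (distance of any of carton_screws, hammer, tape_roll, offcut, jar_nails, scanner, marker from where it was at the start of the episode above 0.03 m).
It also fails if it takes over 61 s, if anything falls off the work surface, if the arm or the gripper's body presses on something with over 40 N, if the wrist force passes 120 N, or if a joint passes its speed limit or range.

ROBOT

A 6-joint arm with a two-finger parallel gripper is mounted at the origin on the work surface. World frame = base frame: x ahead of the robot, y to its left, z up, the work surface at z = 0. Lengths are in m, angles in rad, forces in N, time in s.
With the tool pointing down it reaches from about 0.325 to 0.85 m from the base axis. Payload 4.4 kg.
Tool frame: the origin (TCP) lies at the very end of the fingers, on their centre line; the grasp point (between the pads) lies 19 mm behind it; z points along the fingers, y is the line along which they close (so a half turn about z gives the same grasp; the last joint's range is limited). The gripper opens to 94 mm and grips with 3 to 60 N. Pads are 16 mm wide; open, the fingers measure 119 mm over their backs; the gripper's body (75 mm by 177 mm) begins 78 mm behind the grasp point.
Start: joints at [-1.28, 0.207, 1.542, -0, 1.393, -0.15], TCP at [0.246, -0.52, 0.17] pointing down, gripper open.
Joint ranges: [-2.73, 2.73], [-0.86, 2.22], [0.23, 2.46], [-1.11, 4.25], [0.08, 2.63], [-2.82, 2.82]. Speed limits (rad/s): [2.79, 2.79, 3.14, 3.14, 3.14, 3.14].

INTERFACE

Orientations are given as a unit quaternion [x, y, z, w].
In Python, from station import r, grab_frame, camera_info gives the robot as it stands.
- The arm moves only by the tool arm_command, never from a script. Its argument "steps" is a list of rows, each an object of numbers: "dx", "dy", "dz": the shift along the tool's x, y, z in units of 30 mm (1.0 is 30 mm); "rx", "ry", "rz": the turn, a rotation vector about the tool's x, y, z in rad; "fingers": the opening, from -1 (shut) to 1 (fully open), so that 0 is half open. A call has 1 to 20 rows; each row shifts and turns the commanded pose from where the row before left it, along the tool's axes as they then stand; what a row does not reach is not made up. A row lasts 1/8 s, in which the tool goes at most 62.5 mm and 10.7 degrees, less where a joint would pass 70% of its speed; a pose out of reach is approached as far as the arm can. A call is refused whole if a number of a shift passes 1 or a number of a turn 0.188, either way. A call with a gripper value outside its range is refused whole. The fingers move at their own pace and stop on an object; "force" is the grip in N (left out, the last holds). Time passes only in rows, so rows that do not move let the fingers close. It gives the time, the measured TCP pose, the force, the opening and the grip force at its end, in the units of the state.
- r.sense(): the state, without advancing time (a new reading comes with each control period).
- grab_frame(name): name is "scene" or "top"; returns (picture, depth): 480x640x3 uint8, red, green, blue; 480x640 float32, m along the optical axis (not along the pixel's ray), 0 where there is no reading.
- camera_info(name): a dict with "fov_y" (degrees; the focal length in pixels is half the picture's height over the tangent of half this angle, whatever the lens; pixels are square), "cx", "cy" (the principal point, pixels), "D" ([k1, k2, p1, p2, k3] as OpenCV has them; the pictures are not rectified), "R" (3x3) and "t" (3): a world point X has camera coordinates R X + t. Camera axes: x right, y down, z forward; pixel columns grow to the right and rows downward; lengths in m; the calibration is good to about 2 mm. A picture is of the moment at which its call begins. camera_info takes no time and is no camera call.
- r.close_job(): hands the job in; it is judged then, once.
The state is a dict: "t": time; "joints": joint angles; "dq": joint speeds; "tau": joint torques, N m; "ee_pos": TCP position; "orientation": TCP orientation; "ft_force": force on the tool from outside, world axes, zero at the start; "torque": the same for the moment, N m; "finger_gap": opening from 0.0 (shut) to 1.0 (fully open); "finger_force": force on a finger pad.
Only numpy, scipy, OpenCV 4.12 (cv2) and the standard library are available. Lean on these libraries where they do the work, as an engineer would, in place of code of your own. Each camera call takes 0.05 s, during which the arm holds its last target. There are 200 camera calls.

## Working session

There is one attempt and no reset: what is moved stays moved. The work goes in short steps, Python scripts to look and compute and a tool call to move; the robot and the scene stay as the last step left them, time stands still between calls to the robot, and variables do not carry over. Pictures are saved under pics/ and viewed, at most 10 in all, crops included, and the job is handed in when it is done.

Besides the shell and the picture viewer there is one more tool, called after "Request:" by a JSON object that holds its "op" and its "data", one argument or row to a line. arm_command: Moves the arm, as the interface text tells. Its arguments: {"type":"object","properties":{"steps":{"type":"array"},"force":{"type":"number"}},"required":["steps"]}

```bash
ls; mkdir -p pics; cat > h.py <<'E'
import numpy as np, cv2
from station import r, grab_frame, camera_info
def K(n):
    c=camera_info(n); f=240/np.tan(np.radians(c['fov_y']/2))
    return np.array([[f,0,c['cx']],[0,f,c['cy']],[0,0,1.]]),np.array(c['D'],float),np.array(c['R']),np.array(c['t'])
def cloud(n,depth):
    k,D,R,t=K(n); v,u=np.mgrid[:480,:640]
    p=cv2.undistortPoints(np.stack([u,v],-1).reshape(-1,1,2).astype(float),k,D).reshape(480,640,2)
    P=np.dstack([p*depth[...,None],depth]); return (P-t)@R
E
python3 - <<'E'
from h import *
for n in('scene','top'):
    a,d=grab_frame(n); cv2.imwrite(f'pics/{n}.png',a[...,::-1]); np.savez(f'{n}.npz',a=a,d=d)
    c=camera_info(n); print(n,c['fov_y'],c['D'],(-np.array(c['R']).T@np.array(c['t'])).round(3), (d>0).mean())
s=r.sense();print(s)
E
```

```text
pics
scene 43.69317583180784 [-0.11810051  0.          0.          0.          0.        ] [ 1.317 -0.727  1.248] 0.99630859375
top 54.26256420210983 [0.02699433 0.         0.         0.         0.        ] [ 0.359 -0.065  1.062] 0.9959765625
{'t': 0.1, 'joints': array([-1.27948626e+00,  2.07308993e-01,  1.54277919e+00, -4.31652522e-05,
        1.39351665e+00, -1.50471764e-01]), 'dq': array([ 0.00025969,  0.00039427, -0.00246052,  0.00051715,  0.00062408,
       -0.00011277]), 'tau': array([-9.39666679e-04, -3.71868575e+01, -2.82293755e+01,  7.00169709e-02,
        3.12378479e-02, -4.46331433e-05]), 'ee_pos': array([ 0.24560137, -0.51903206,  0.16913678]), 'orientation': array([ 9.75701305e-01,  2.19102602e-01, -9.19771985e-05, -1.00209993e-03]), 'ft_force': array([ 0.5678701 ,  0.03707356, -0.23521105]), 'torque': array([ 0.00313931, -0.017169  , -0.0087861 ]), 'finger_force': 0.0, 'finger_gap': 1.001098523906691}
```

View pics/top.png

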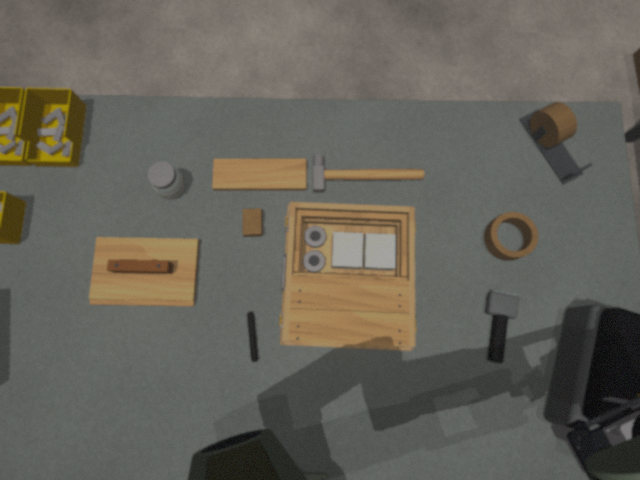

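View pics/scene.png

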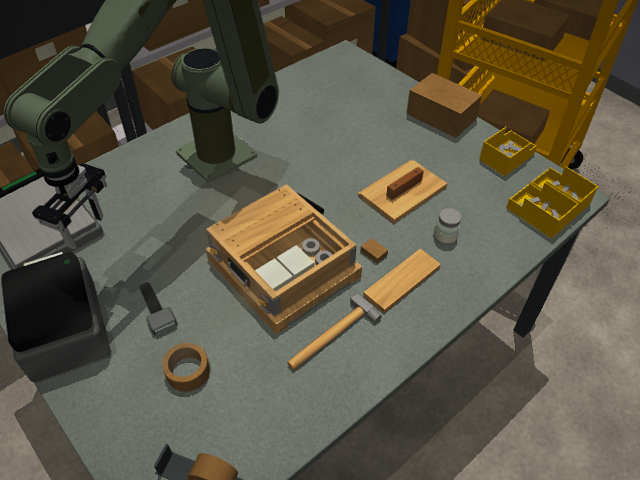

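The top view shows the case at (350,275), with its nailed boards towards the robot. The lid is at (145,272) with its batten at (140,266). Next I'll take the metric geometry from depth.

```bash
python3 - <<'E'
from h import *
z=np.load('top.npz');a,d=z['a'],z['d'];P=cloud('top',d)
def rect(m,name):
    c,s,an=cv2.minAreaRect(P[m][:,:2].astype(np.float32)); print(name,m.sum(),np.round(c,4),np.round(s,4),round(an,2),'z',np.percentile(P[m][:,2],[5,50,95]).round(4)); print(cv2.boxPoints((c,s,an)).round(3).tolist())
v,u=np.mgrid[:480,:640]
Z=P[...,2]
def box(u0,u1,v0,v1): return (u>=u0)&(u<u1)&(v>=v0)&(v<v1)
L=box(80,210,225,315)
rect(L&(Z>.012)&(Z<.03),'lid'); rect(L&(Z>.05),'batten'); rect(L&(Z>.005)&(Z<.012),'tongue?')
C=box(270,430,190,360)
rect(C&(Z>.108)&(Z<.135),'frame top'); rect(C&(Z>.01)&(Z<.14),'case all')
B=C&(Z>.108)&(Z<.135)
import sys
# nailed boards and edges
for col in (330,350,370,390):
    print(col,[(v_,round(float(P[v_,col,0]),3),round(float(Z[v_,col]),3)) for v_ in list(range(202,226,2))+list(range(264,284,2))])
col=145
print([(v_,round(float(P[v_,col,0]),3),round(float(Z[v_,col]),4)) for v_ in list(range(232,246))+list(range(296,312))])
cr=cv2.resize(a[225:315,80:210],None,fx=6,fy=6,interpolation=cv2.INTER_CUBIC);cv2.imwrite('pics/lid.png',cr[...,::-1])
E
```

```text
lid 5896 [0.5101 0.3256] [0.2329 0.1517] 89.81 z [0.0141 0.0184 0.0218]
[[0.4339999854564667, 0.20900000631809235], [0.5860000252723694, 0.20900000631809235], [0.5860000252723694, 0.44200000166893005], [0.4350000023841858, 0.44200000166893005]]
batten 758 [0.4618 0.1576] [0.4856 0.0605] 72.29 z [0.0551 0.0587 1.0619]
[[0.35899999737739563, -0.06499999761581421], [0.4169999957084656, -0.08299999684095383], [0.5640000104904175, 0.3799999952316284], [0.5070000290870667, 0.39800000190734863]]
tongue? 329 [0.5172 0.3309] [0.202  0.2808] 0.93 z [0.0054 0.0103 0.0118]
[[0.414000004529953, 0.4699999988079071], [0.4180000126361847, 0.1889999955892563], [0.6200000047683716, 0.19200000166893005], [0.6159999966621399, 0.4729999899864197]]
frame top 10619 [ 0.5007 -0.1301] [0.2612 0.2854] 88.63 z [0.1177 0.1216 0.1244]
[[0.35499998927116394, -0.25699999928474426], [0.6399999856948853, -0.2639999985694885], [0.6460000276565552, -0.003000000026077032], [0.3610000014305115, 0.004000000189989805]]
case all 18824 [ 0.5286 -0.1307] [0.2814 0.356 ] 88.58 z [0.0435 0.1193 0.1239]
[[0.34700000286102295, -
[... 1960 characters left out ...]
280, 0.484, 0.12), (282, 0.48, 0.124)]
[(232, 0.602, 0.0012), (233, 0.6, -0.0008), (234, 0.599, -0.0049), (235, 0.595, 0.001), (236, 0.593, 0.0024), (237, 0.591, 0.0002), (238, 0.584, 0.0191), (239, 0.582, 0.0169), (240, 0.579, 0.0214), (241, 0.577, 0.0195), (242, 0.575, 0.0171), (243, 0.573, 0.0154), (244, 0.571, 0.0182), (245, 0.568, 0.0195), (296, 0.453, 0.021), (297, 0.451, 0.0178), (298, 0.449, 0.0169), (299, 0.446, 0.0172), (300, 0.445, 0.0126), (301, 0.442, 0.0117), (302, 0.44, 0.0119), (303, 0.438, 0.0121), (304, 0.436, 0.0113), (305, 0.434, 0.0006), (306, 0.432, -0.0017), (307, 0.43, 0.0012), (308, 0.428, -0.0021), (309, 0.426, -0.0001), (310, 0.423, -0.0018), (311, 0.421, -0.0022)]
```

View pics/lid.png

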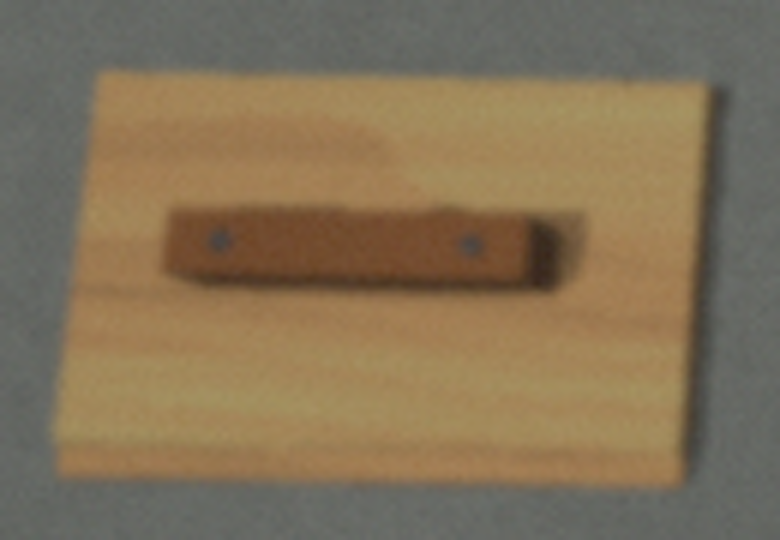

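The tongue is the stripe on the lid's robot side, at image rows 440–480 of the crop, so the lid's axes nearly match the world's. I'll refine lid, batten and frame positions with edge rays on known planes.

```bash
python3 - <<'E'
from h import *
z=np.load('top.npz');a,d=z['a'],z['d'];P=cloud('top',d);Z=cv2.medianBlur(P[...,2].astype(np.float32),3)
k,D,R,t=K('top')
def plane(uv,zz):
    p=cv2.undistortPoints(np.array(uv,float).reshape(-1,1,2),k,D).reshape(-1,2); w=np.c_[p,np.ones(len(p))]@R; c=-R.T@t
    return (c+w*((zz-c[2])/w[:,2])[:,None])[:,:2]
v,u=np.mgrid[:480,:640]
def rect(b,lo,hi,zz,name):
    m=np.zeros((480,640),np.uint8); m[b[2]:b[3],b[0]:b[1]]=((Z>lo)&(Z<hi))[b[2]:b[3],b[0]:b[1]]
    cs,_=cv2.findContours(m,0,1); c=max(cs,key=cv2.contourArea)[:,0]
    q=plane(c,zz).astype(np.float32); rc=cv2.minAreaRect(q); print(name,np.round(rc[0],4),np.round(rc[1],4),round(rc[2],2)); return q
q=rect((80,210,225,315),.008,.2,.018,'lid')
rect((80,210,225,315),.045,.07,.058,'batten')
q=rect((270,430,190,360),.112,.135,.1215,'frame')
rect((270,430,190,360),.025,.14,.04,'base')
# side wall inner edges: rows 225..262 at top plane
for row in (225,235,245,255):
    m=Z[row,280:425]>.112; i=np.flatnonzero(np.diff(m.astype(int))); print(row,[(280+j,plane([[280+j+.5,row]],.1215)[0].round(4).tolist()) for j in i])
m=(v>285)&(v<340)&(u>300)&(u<400); print('top z',P[m][:,2].mean(), 'bench z',P[(v>370)&(v<400)&(u>100)&(u<180)][:,2].mean(),'lid z',P[(v>285)&(v<296)&(u>110)&(u<180)][:,2].mean(),'ledge?')
q=P[275:360,280:420].reshape(-1,3);
for yy in (-.2,-.13,-.06):
    s=np.abs(P[...,1]-yy)<.02; mm=s&(v>262)&(v<290)&(Z>.1); 
    hi=mm&(Z>.116); print(yy,'lip x',np.percentile(P[hi][:,0],[98,100]),'lower',np.percentile(P[mm][:,0],[98,100]))
E
```

```text
lid [0.5098 0.3238] [0.2329 0.1521] 89.91
batten [0.5149 0.3234] [0.1345 0.0261] 89.89
frame [ 0.5005 -0.13  ] [0.2603 0.2849] 88.67
base [ 0.509  -0.1326] [0.2916 0.3169] 88.59
225 [(np.int64(288), [0.5948, -0.0035]), (np.int64(294), [0.595, -0.0159]), (np.int64(407), [0.5989, -0.2493]), (np.int64(413), [0.5991, -0.2617])]
235 [(np.int64(287), [0.5735, -0.002]), (np.int64(293), [0.5737, -0.0144]), (np.int64(407), [0.5777, -0.2488]), (np.int64(413), [0.578, -0.2611])]
245 [(np.int64(286), [0.5525, -0.0006]), (np.int64(293), [0.5527, -0.015]), (np.int64(407), [0.5567, -0.2483]), (np.int64(413), [0.557, -0.2605])]
255 [(np.int64(286), [0.5316, -0.0013]), (np.int64(292), [0.5318, -0.0135]), (np.int64(407), [0.5359, -0.2477]), (np.int64(414), [0.5362, -0.2619])]
top z 0.12480569357918447 bench z 0.005800825188064432 lid z 0.02008157344680571 ledge?
-0.2 lip x [0.48602834 0.48639292] lower [0.49376654 0.49417289]
-0.13 lip x [0.48687913 0.48723151] lower [0.49480835 0.49546648]
-0.06 lip x [0.48928888 0.48959827] lower [0.497061   0.50621173]
```

Request:
{"op": "arm_command", "data": {
  "steps": [
    {"dz": -1,"rz": -0.188},
    {"dz": -1,"rz": -0.188},
    {"dz": -1,"rz": -0.188},
    {"rz": -0.188},
    {"rz": -0.188},
    {"rz": -0.188},
    {"dx": 1,"dy": 0.3},
    {"dx": 1,"dy": 0.3},
    {"dx": 1,"dy": 0.3},
    {"dx": 1,"dy": 0.3},
    {"dx": 1,"dy": 0.3},
    {"dx": 1,"dy": 0.3},
    {"dx": 1,"dy": 0.3},
    {"dx": 1,"dy": 0.3},
    {"dx": 1,"dy": 0.3},
    {"dx": 1,"dy": 0.3},
    {"dx": 1,"dy": 0.3},
    {"dx": 1,"dy": 0.3},
    {"dx": 1,"dy": 0.3},
    {"dx": 1,"dy": 0.3}
  ]
}}

```text
schema error: expected keys dx, dy, dz, rx, ry, rz, fingers
```

Request:
{"op": "arm_command", "data": {
  "steps": [
    {"dx": 0,"dy": 0,"dz": -1,"rx": 0,"ry": 0,"rz": -0.188,"fingers": 1},
    {"dx": 0,"dy": 0,"dz": -1,"rx": 0,"ry": 0,"rz": -0.188,"fingers": 1},
    {"dx": 0,"dy": 0,"dz": -1,"rx": 0,"ry": 0,"rz": -0.188,"fingers": 1},
    {"dx": 0,"dy": 0,"dz": 0,"rx": 0,"ry": 0,"rz": -0.188,"fingers": 1},
    {"dx": 0,"dy": 0,"dz": 0,"rx": 0,"ry": 0,"rz": -0.188,"fingers": 1},
    {"dx": 0,"dy": 0,"dz": 0,"rx": 0,"ry": 0,"rz": -0.188,"fingers": 1},
    {"dx": 1,"dy": 0.3,"dz": 0,"rx": 0,"ry": 0,"rz": 0,"fingers": 1},
    {"dx": 1,"dy": 0.3,"dz": 0,"rx": 0,"ry": 0,"rz": 0,"fingers": 1},
    {"dx": 1,"dy": 0.3,"dz": 0,"rx": 0,"ry": 0,"rz": 0,"fingers": 1},
    {"dx": 1,"dy": 0.3,"dz": 0,"rx": 0,"ry": 0,"rz": 0,"fingers": 1},
    {"dx": 1,"dy": 0.3,"dz": 0,"rx": 0,"ry": 0,"rz": 0,"fingers": 1},
    {"dx": 1,"dy": 0.3,"dz": 0,"rx": 0,"ry": 0,"rz": 0,"fingers": 1},
    {"dx": 1,"dy": 0.3,"dz": 0,"rx": 0,"ry": 0,"rz": 0,"fingers": 1},
    {"dx": 1,"dy": 0.3,"dz": 0,"rx": 0,"ry": 0,"rz": 0,"fingers": 1},
    {"dx": 1,"dy": 0.3,"dz": 0,"rx": 0,"ry": 0,"rz": 0,"fingers": 1},
    {"dx": 1,"dy": 0.3,"dz": 0,"rx": 0,"ry": 0,"rz": 0,"fingers": 1},
    {"dx": 1,"dy": 0.3,"dz": 0,"rx": 0,"ry": 0,"rz": 0,"fingers": 1},
    {"dx": 1,"dy": 0.3,"dz": 0,"rx": 0,"ry": 0,"rz": 0,"fingers": 1},
    {"dx": 1,"dy": 0.3,"dz": 0,"rx": 0,"ry": 0,"rz": 0,"fingers": 1},
    {"dx": 1,"dy": 0.3,"dz": 0,"rx": 0,"ry": 0,"rz": 0,"fingers": 1}
  ]
}}

```text
t: 2.6
ee_pos: [0.3734, -0.0991, 0.2597]
orientation: [0.709, 0.706, -0.0, -0.0]
ft_force: [0.7, -0.6, -0.2]
finger_gap: 0.998
finger_force: 0.0
```

Request:
{"op": "arm_command", "data": {
  "steps": [
    {"dx": 0.94,"dy": 0.315,"dz": 0,"rx": 0,"ry": 0,"rz": 0,"fingers": 1},
    {"dx": 0.94,"dy": 0.315,"dz": 0,"rx": 0,"ry": 0,"rz": 0,"fingers": 1},
    {"dx": 0.94,"dy": 0.315,"dz": 0,"rx": 0,"ry": 0,"rz": 0,"fingers": 1},
    {"dx": 0.94,"dy": 0.315,"dz": 0,"rx": 0,"ry": 0,"rz": 0,"fingers": 1},
    {"dx": 0.94,"dy": 0.315,"dz": 0,"rx": 0,"ry": 0,"rz": 0,"fingers": 1},
    {"dx": 0.94,"dy": 0.315,"dz": 0,"rx": 0,"ry": 0,"rz": 0,"fingers": 1},
    {"dx": 0.94,"dy": 0.315,"dz": 0,"rx": 0,"ry": 0,"rz": 0,"fingers": 1},
    {"dx": 0.94,"dy": 0.315,"dz": 0,"rx": 0,"ry": 0,"rz": 0,"fingers": 1},
    {"dx": 0.94,"dy": 0.315,"dz": 0,"rx": 0,"ry": 0,"rz": 0,"fingers": 1},
    {"dx": 0.94,"dy": 0.315,"dz": 0,"rx": 0,"ry": 0,"rz": 0,"fingers": 1},
    {"dx": 0.94,"dy": 0.315,"dz": 0.8,"rx": 0,"ry": 0,"rz": 0,"fingers": 1},
    {"dx": 0.94,"dy": 0.315,"dz": 0.8,"rx": 0,"ry": 0,"rz": 0,"fingers": 1},
    {"dx": 0.94,"dy": 0.315,"dz": 0.8,"rx": 0,"ry": 0,"rz": 0,"fingers": 1},
    {"dx": 0.94,"dy": 0.315,"dz": 0.8,"rx": 0,"ry": 0,"rz": 0,"fingers": 1},
    {"dx": 0.94,"dy": 0.315,"dz": 0.8,"rx": 0,"ry": 0,"rz": 0,"fingers": 1},
    {"dx": 0,"dy": 0,"dz": 0.8,"rx": 0,"ry": 0,"rz": 0,"fingers": 1},
    {"dx": 0,"dy": 0,"dz": 0.6,"rx": 0,"ry": 0,"rz": 0,"fingers": 1},
    {"dx": 0,"dy": 0,"dz": 0,"rx": 0,"ry": 0,"rz": 0,"fingers": 1}
  ]
}}

```text
t: 4.85
ee_pos: [0.5152, 0.3211, 0.096]
orientation: [0.709, 0.706, -0.002, -0.001]
ft_force: [-0.1, 0.3, 1.1]
finger_gap: 1.002
finger_force: 0.0
```

Request:
{"op": "arm_command", "data": {
  "steps": [
    {"dx": 0.08,"dy": 0,"dz": 0.8,"rx": 0,"ry": 0,"rz": 0,"fingers": 0.2},
    {"dx": 0,"dy": 0,"dz": 0.8,"rx": 0,"ry": 0,"rz": 0,"fingers": 0},
    {"dx": 0,"dy": 0,"dz": 0.6,"rx": 0,"ry": 0,"rz": 0,"fingers": 0},
    {"dx": 0,"dy": 0,"dz": 0.2,"rx": 0,"ry": 0,"rz": 0,"fingers": 0},
    {"dx": 0,"dy": 0,"dz": 0,"rx": 0,"ry": 0,"rz": 0,"fingers": 0}
  ],
  "force": 50
}}

```text
t: 5.48
ee_pos: [0.5172, 0.3245, 0.0264]
orientation: [0.709, 0.706, 0.0, 0.0]
ft_force: [0.5, -0.4, 0.6]
finger_gap: 0.515
finger_force: 0.0
```

Request:
{"op": "arm_command", "data": {
  "steps": [
    {"dx": 0,"dy": 0,"dz": 0,"rx": 0,"ry": 0,"rz": 0,"fingers": -1},
    {"dx": 0,"dy": 0,"dz": 0,"rx": 0,"ry": 0,"rz": 0,"fingers": -1},
    {"dx": 0,"dy": 0,"dz": 0,"rx": 0,"ry": 0,"rz": 0,"fingers": -1},
    {"dx": 0,"dy": 0,"dz": 0,"rx": 0,"ry": 0,"rz": 0,"fingers": -1},
    {"dx": 0,"dy": 0,"dz": 0,"rx": 0,"ry": 0,"rz": 0,"fingers": -1},
    {"dx": 0,"dy": 0,"dz": 0,"rx": 0,"ry": 0,"rz": 0,"fingers": -1}
  ]
}}

```text
t: 6.22
ee_pos: [0.517, 0.3245, 0.0261]
orientation: [0.709, 0.706, -0.0, -0.0]
ft_force: [-0.2, 0.3, -0.1]
finger_gap: 0.003
finger_force: 0.0
```

```bash
python3 - <<'E'
from h import *
a,d=grab_frame('scene'); np.savez('s2.npz',a=a,d=d); P=cloud('scene',d)
cv2.imwrite('pics/s2.png',cv2.resize(a[100:260,300:500],None,fx=4,fy=4*.9,interpolation=cv2.INTER_CUBIC)[:, :, ::-1])
print(r.sense())
E
```

```text
{'t': 6.275, 'joints': array([ 4.18887368e-01,  4.28468652e-01,  1.57118466e+00, -8.20104943e-06,
        1.14203602e+00,  4.22862166e-01]), 'dq': array([-0.00036045, -0.00013486, -0.00269416, -0.00020292, -0.00118055,
        0.00091598]), 'tau': array([ 2.46655443e-03, -4.27213955e+01, -2.46662074e+01,  6.76063495e-02,
       -1.50031125e-02, -4.65682524e-05]), 'ee_pos': array([0.5169325 , 0.32451327, 0.02610648]), 'orientation': array([ 7.08509483e-01,  7.05701289e-01, -4.64948920e-05, -1.37497938e-05]), 'ft_force': array([ 0.18470083, -0.33476586, -0.20464326]), 'torque': array([-0.02817055, -0.06269543,  0.00795283]), 'finger_force': 0.0, 'finger_gap': 0.004254968103785966}
```

View pics/s2.png

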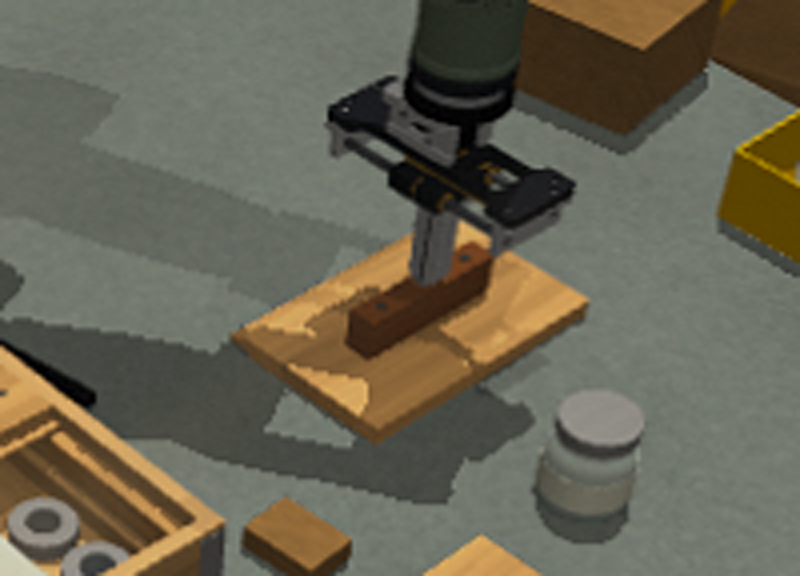

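```bash
python3 - <<'E'
from h import *
z=np.load('s2.npz');a,d=z['a'],z['d'];P=cloud('scene',d)
# crop px -> image: u=300+x/4, v=100+y/3.6
for n,(x,y) in dict(finger_low=(430,265),finger_mid=(432,235),bat_top_near=(385,300),bat_top_far=(465,258),bat_front=(420,315),board=(300,320),board2=(530,300)).items():
    u,v=int(300+x/4),int(100+y/3.6); print(n,(u,v),np.median(P[v-1:v+2,u-1:u+2].reshape(-1,3),0).round(4))
B=P[150:240,340:460]; m=(B[...,2]>.048)&(B[...,2]<.068)&(B[...,0]>.45)&(B[...,0]<.6)&(B[...,1]>.2)&(B[...,1]<.42)
print(m.sum(),B[m].min(0),B[m].max(0),np.median(B[m],0))
a2,d2=grab_frame('top');T=cloud('top',d2);np.savez('t2.npz',a=a2,d=d2)
z1=np.load('top.npz')['d']
m=(T[...,1]>.2)&(T[...,1]<.42)&(T[...,0]>.42)&(T[...,0]<.62)
for lo,hi in ((.05,.066),(.12,.2)): 
    q=T[m&(T[...,2]>lo)&(T[...,2]<hi)]; print(lo,len(q),np.percentile(q,[3,50,97],axis=0).round(3).tolist() if len(q) else '')
E
```

```text
finger_low (407, 173) [0.525  0.3138 0.0902]
finger_mid (408, 165) [0.5241 0.316  0.1163]
bat_top_near (396, 183) [0.5136 0.2845 0.0581]
bat_top_far (416, 171) [0.5158 0.3697 0.0573]
bat_front (405, 187) [0.5281 0.3118 0.0367]
board (375, 188) [0.4619 0.2561 0.0186]
board2 (432, 183) [0.5557 0.4059 0.0161]
281 [0.49764135 0.25293145 0.04800363] [0.53225679 0.38885283 0.06770968] [0.52121788 0.30576203 0.05763363]
0.05 368 [[0.504, 0.26, 0.053], [0.514, 0.291, 0.059], [0.527, 0.34, 0.062]]
0.12 802 [[0.439, 0.292, 0.167], [0.522, 0.3, 0.182], [0.597, 0.343, 0.2]]
```

```bash
python3 - <<'E'
from h import *
z=np.load('s2.npz');P=cloud('scene',z['d']); z0=np.load('scene.npz');P0=cloud('scene',z0['d'])
# column of points near tool axis
ee=np.array([.517,.3245,.0261]); e0=np.array([.2456,-.519,.1691])
for Q,e in((P,ee),(P0,e0)):
    m=(np.hypot(Q[...,0]-e[0],Q[...,1]-e[1])<.035)&(Q[...,2]>e[2]-.01); q=Q[m]; print(len(q)); 
    h=np.histogram(q[:,2]-e[2],bins=np.arange(-.01,.3,.01)); print(h[0])
    m=(np.hypot(Q[...,0]-e[0],Q[...,1]-e[1])<.11)&(Q[...,2]>e[2]-.02); q=Q[m]; h=np.histogram(q[:,2]-e[2],bins=np.arange(-.02,.3,.01)); print(h[0])
print([ (v,P[v,407].round(3).tolist()) for v in range(160,192)])
E
```

```text
1620
[ 96  30  35  54  64  25  28  29  30  26  35  23  16   1  15  26  92  44
 103  81  48  14  19  24  80  33  34  27  42  44]
[ 493 1279   84   84  121  168   25   28   29   30   26   35   23   16
    2   66  161  190  162  507  107   55   16   42   83  125   41   87
   79   90   84]
1599
[  0   0   0   0   0   0   0   0   0   0   0   0   0   0   0  47  41  45
 166  99  87  21  16   4 122  47  33  24  61  39]
[ 49 278 304   0   0  12  50  47  54  60  54  57  42  23  15  81 239 271
 178 889 124  99  21  64 137 213  68 156 121 155 113]
[(160, [0.517, 0.317, 0.132]), (161, [0.516, 0.318, 0.127]), (162, [0.517, 0.317, 0.124]), (163, [0.518, 0.317, 0.122]), (164, [0.519, 0.316, 0.119]), (165, [0.52, 0.316, 0.116]), (166, [0.518, 0.319, 0.108]), (167, [0.522, 0.314, 0.111]), (168, [0.524, 0.313, 0.109]), (169, [0.525, 0.312, 0.105]), (170, [0.523, 0.316, 0.098]), (171, [0.527, 0.311, 0.1]), (172, [0.523, 0.316, 0.091]), (173, [0.525, 0.315, 0.089]), (174, [0.525, 0.315, 0.085]), (175, [0.527, 0.313, 0.084]), (176, [0.526, 0.315, 0.078]), (177, [0.53, 0.311, 0.079]), (178, [0.528, 0.315, 0.072]), (179, [0.528, 0.315, 0.068]), (180, [0.522, 0.324, 0.054]), (181, [0.525, 0.321, 0.053]), (182, [0.531, 0.314, 0.058]), (183, [0.525, 0.322, 0.045]), (184, [0.53, 0.316, 0.048]), (185, [0.529, 0.318, 0.042]), (186, [0.526, 0.323, 0.033]), (187, [0.528, 0.321, 0.031]), (188, [0.526, 0.325, 0.024]), (189, [0.526, 0.325, 0.019]), (190, [0.523, 0.329, 0.011]), (191, [0.531, 0.32, 0.018])]
```

```bash
python3 - <<'E'
from h import *
z=np.load('scene.npz');s2=np.load('s2.npz')['a']
a=np.hstack([cv2.resize(z['a'][150:260,15:125],(400,400),interpolation=2),cv2.resize(s2[115:195,375:455],(400,400),interpolation=2)]); cv2.imwrite('pics/cmp.png',a[...,::-1])
E
```

```text
(no output)
```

View pics/cmp.png

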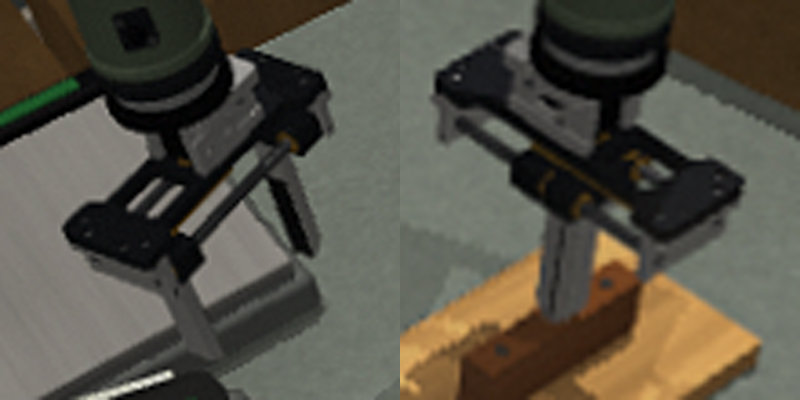

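The fingers end about 37 mm higher than the reported TCP: tips at z≈0.065 by depth, just above the batten, at (407,179). The start picture shows the same offset. I'll open and go down by that much, carefully.

Request:
{"op": "arm_command", "data": {
  "steps": [
    {"dx": 0,"dy": 0,"dz": 0,"rx": 0,"ry": 0,"rz": 0,"fingers": 0},
    {"dx": 0,"dy": 0,"dz": 0,"rx": 0,"ry": 0,"rz": 0,"fingers": 0},
    {"dx": 0,"dy": 0,"dz": 0,"rx": 0,"ry": 0,"rz": 0,"fingers": 0},
    {"dx": 0,"dy": -0.05,"dz": 0,"rx": 0,"ry": 0,"rz": 0,"fingers": 0},
    {"dx": 0,"dy": 0,"dz": 0.4,"rx": 0,"ry": 0,"rz": 0,"fingers": 0},
    {"dx": 0,"dy": 0,"dz": 0.4,"rx": 0,"ry": 0,"rz": 0,"fingers": 0},
    {"dx": 0,"dy": 0,"dz": 0.25,"rx": 0,"ry": 0,"rz": 0,"fingers": 0},
    {"dx": 0,"dy": 0,"dz": 0.1,"rx": 0,"ry": 0,"rz": 0,"fingers": 0},
    {"dx": 0,"dy": 0,"dz": 0,"rx": 0,"ry": 0,"rz": 0,"fingers": 0}
  ]
}}

```text
t: 7.45
ee_pos: [0.5154, 0.3244, -0.0087]
orientation: [0.709, 0.706, -0.0, -0.0]
ft_force: [-0.1, 0.0, 0.2]
finger_gap: 0.499
finger_force: 0.0
```

Request:
{"op": "arm_command", "data": {
  "steps": [
    {"dx": 0,"dy": 0,"dz": 0.13,"rx": 0,"ry": 0,"rz": 0,"fingers": 0},
    {"dx": 0,"dy": 0,"dz": 0,"rx": 0,"ry": 0,"rz": 0,"fingers": -1},
    {"dx": 0,"dy": 0,"dz": 0,"rx": 0,"ry": 0,"rz": 0,"fingers": -1},
    {"dx": 0,"dy": 0,"dz": 0,"rx": 0,"ry": 0,"rz": 0,"fingers": -1},
    {"dx": 0,"dy": 0,"dz": 0,"rx": 0,"ry": 0,"rz": 0,"fingers": -1},
    {"dx": 0,"dy": 0,"dz": 0,"rx": 0,"ry": 0,"rz": 0,"fingers": -1}
  ],
  "force": 55
}}

```text
t: 8.2
ee_pos: [0.5153, 0.3246, -0.0121]
orientation: [0.709, 0.706, -0.0, -0.0]
ft_force: [-1.1, -0.6, 1.9]
finger_gap: 0.25
finger_force: 55.0
```

Request:
{"op": "arm_command", "data": {
  "steps": [
    {"dx": 0,"dy": 0,"dz": -0.4,"rx": 0,"ry": 0,"rz": 0,"fingers": -1},
    {"dx": 0,"dy": 0,"dz": -0.8,"rx": 0,"ry": 0,"rz": 0,"fingers": -1},
    {"dx": 0,"dy": 0,"dz": -0.9,"rx": 0,"ry": 0,"rz": 0,"fingers": -1},
    {"dx": -0.3,"dy": 0,"dz": -0.9,"rx": 0,"ry": 0,"rz": 0,"fingers": -1},
    {"dx": -0.6,"dy": 0.133,"dz": -0.9,"rx": 0,"ry": 0,"rz": 0,"fingers": -1},
    {"dx": -0.9,"dy": 0.133,"dz": -0.9,"rx": 0,"ry": 0,"rz": 0,"fingers": -1},
    {"dx": -0.95,"dy": 0.133,"dz": -0.9,"rx": 0,"ry": 0,"rz": 0,"fingers": -1},
    {"dx": -0.95,"dy": 0.133,"dz": -0.5,"rx": 0,"ry": 0,"rz": 0,"fingers": -1},
    {"dx": -0.95,"dy": 0.133,"dz": -0.5,"rx": 0,"ry": 0,"rz": 0,"fingers": -1},
    {"dx": -0.95,"dy": 0.133,"dz": 0,"rx": 0,"ry": 0,"rz": 0,"fingers": -1},
    {"dx": -0.95,"dy": 0.133,"dz": 0,"rx": 0,"ry": 0,"rz": 0,"fingers": -1},
    {"dx": -0.95,"dy": 0.133,"dz": 0,"rx": 0,"ry": 0,"rz": 0,"fingers": -1},
    {"dx": -0.95,"dy": 0.133,"dz": 0,"rx": 0,"ry": 0,"rz": 0,"fingers": -1},
    {"dx": -0.95,"dy": 0.133,"dz": 0,"rx": 0,"ry": 0,"rz": 0,"fingers": -1},
    {"dx": -0.95,"dy": 0.133,"dz": 0,"rx": 0,"ry": 0,"rz": 0,"fingers": -1},
    {"dx": -0.95,"dy": 0.133,"dz": 0,"rx": 0,"ry": 0,"rz": 0,"fingers": -1},
    {"dx": -0.95,"dy": 0.133,"dz": 0,"rx": 0,"ry": 0,"rz": 0,"fingers": -1},
    {"dx": -0.95,"dy": 0.133,"dz": 0,"rx": 0,"ry": 0,"rz": 0,"fingers": -1},
    {"dx": -0.9,"dy": 0.133,"dz": 0,"rx": 0,"ry": 0,"rz": 0,"fingers": -1},
    {"dx": -0.6,"dy": 0.133,"dz": 0,"rx": 0,"ry": 0,"rz": 0.02,"fingers": -1}
  ]
}}

```text
t: 10.7
ee_pos: [0.5773, -0.1179, 0.1886]
orientation: [0.716, 0.698, -0.0, -0.0]
ft_force: [-0.3, 1.2, -2.3]
finger_gap: 0.247
finger_force: 55.0
```

Request:
{"op": "arm_command", "data": {
  "steps": [
    {"dx": 0,"dy": 0,"dz": 0,"rx": -0.08,"ry": 0,"rz": 0,"fingers": -1},
    {"dx": 0,"dy": 0,"dz": 0,"rx": -0.08,"ry": 0,"rz": 0,"fingers": -1},
    {"dx": 0,"dy": 0,"dz": 0,"rx": 0,"ry": 0,"rz": 0,"fingers": -1},
    {"dx": 0,"dy": 0,"dz": 0,"rx": 0,"ry": 0,"rz": 0,"fingers": -1}
  ]
}}

```text
t: 11.2
ee_pos: [0.5779, -0.1167, 0.1892]
orientation: [0.713, 0.696, 0.056, 0.057]
ft_force: [1.1, -0.1, -2.9]
finger_gap: 0.25
finger_force: 55.0
```

```bash
cat >> h.py <<'E'
from scipy.spatial.transform import Rotation as Ro
OFF=np.array([-.001,-.082,-.0211])   # tongue tip in tool frame
def tip():
    s=r.sense(); M=Ro.from_quat(s['orientation']).as_matrix(); lx,ly,lz=M[:,1],M[:,0],-M[:,2]
    print('t',round(s['t'],2),'ee',s['ee_pos'].round(4),'tip',(s['ee_pos']+M@OFF).round(4),'tilt',np.arcsin(lx[2]).round(4),'roll',np.arcsin(ly[2]).round(4),'yaw',np.degrees(np.arctan2(lx[1],lx[0])).round(2),'F',s['ft_force'].round(1),'T',s['torque'].round(2)); return s
E
python3 - <<'E'
from h import *
tip()
a,d=grab_frame('top');b,e=grab_frame('scene');np.savez('t3.npz',a=a,d=d,b=b,e=e)
im=np.hstack([cv2.resize(a[180:360,260:440],(400,400),interpolation=2),cv2.resize(b[150:350,180:380],(400,400),interpolation=2)]);cv2.imwrite('pics/t3.png',im[...,::-1])
for n,dd in(('top',d),('scene',e)):
    P=cloud(n,dd); m=(P[...,2]>.155)&(P[...,2]<.3)&(P[...,0]>.45)&(P[...,0]<.68)&(abs(P[...,1]+.13)<.13); q=P[m]
    # lid plane excluding gripper: outer y
    w=q[abs(q[:,1]+.13)>.075]; 
    w=w[w[:,2]<.26]; A=np.c_[w[:,:2],np.ones(len(w))]; 
    k=np.ones(len(w),bool)
    for _ in range(5): c=np.linalg.lstsq(A[k],w[k,2],rcond=None)[0]; k=abs(A@c-w[:,2])<.006
    w=w[k]; print(n,len(w),'plane',c.round(4),'y',np.percentile(w[:,1],[.5,99.5]).round(4),'x',np.percentile(w[:,0],[.5,99.5]).round(4),'z',np.percentile(w[:,2],[.5,99.5]).round(4))
E
```

```text
t 11.2 ee [ 0.5779 -0.1167  0.1892] tip [ 0.4936 -0.1157  0.197 ] tilt 0.1598 roll -0.0001 yaw -1.38 F [ 1.1 -0.1 -2.9] T [-0.04  0.07 -0.03]
top 1200 plane [ 0.1817 -0.0044  0.1135] y [-0.2294 -0.0013] x [0.4944 0.6449] z [0.1988 0.2312]
scene 1094 plane [ 0.1606 -0.0035  0.1272] y [-0.2354 -0.003 ] x [0.4977 0.6468] z [0.2035 0.234 ]
```

View pics/t3.png

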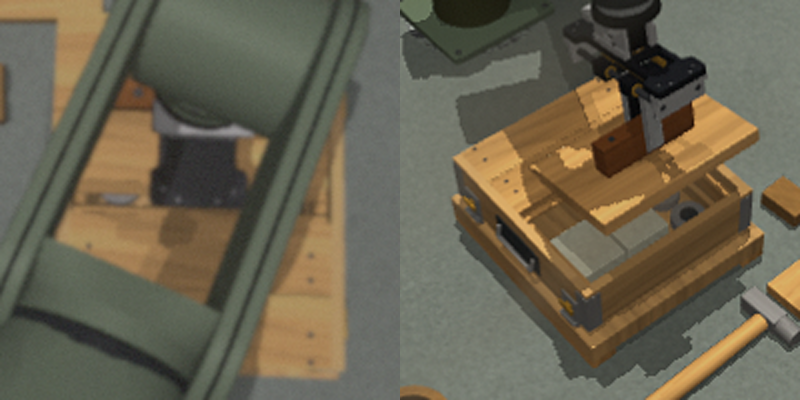

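The lid hangs tilted over the opening with its tongue at the nailed boards' edge. It needs 14 mm more towards -y, then down close to the lower lip.

Request:
{"op": "arm_command", "data": {
  "steps": [
    {"dx": -0.25,"dy": 0,"dz": 0,"rx": 0,"ry": 0,"rz": 0,"fingers": -1},
    {"dx": -0.22,"dy": 0,"dz": 0,"rx": 0,"ry": 0,"rz": 0,"fingers": -1},
    {"dx": 0,"dy": -0.08,"dz": 0.5,"rx": 0,"ry": 0,"rz": 0,"fingers": -1},
    {"dx": 0,"dy": -0.08,"dz": 0.5,"rx": 0,"ry": 0,"rz": 0,"fingers": -1},
    {"dx": 0,"dy": -0.08,"dz": 0.5,"rx": 0,"ry": 0,"rz": 0,"fingers": -1},
    {"dx": 0,"dy": -0.08,"dz": 0.5,"rx": 0,"ry": 0,"rz": 0,"fingers": -1},
    {"dx": 0,"dy": -0.08,"dz": 0.4,"rx": 0,"ry": 0,"rz": 0,"fingers": -1},
    {"dx": 0,"dy": 0,"dz": 0,"rx": 0,"ry": 0,"rz": 0,"fingers": -1},
    {"dx": 0,"dy": 0,"dz": 0,"rx": 0,"ry": 0,"rz": 0,"fingers": -1}
  ]
}}

```text
t: 12.42
ee_pos: [0.5774, -0.131, 0.1163]
orientation: [0.713, 0.696, 0.056, 0.058]
ft_force: [-0.8, -1.0, -3.2]
finger_gap: 0.253
finger_force: 55.0
```

```bash
python3 -c "
from h import *
tip()"
```

```text
t 12.43 ee [ 0.5774 -0.131   0.1163] tip [ 0.493 -0.13   0.124] tilt 0.1611 roll -0.0004 yaw -1.37 F [-0.8 -1.  -3.2] T [-0.02  0.11  0.04]
```

Request:
{"op": "arm_command", "data": {
  "steps": [
    {"dx": 0,"dy": -0.01,"dz": 0.06,"rx": 0,"ry": 0,"rz": 0,"fingers": -1},
    {"dx": 0,"dy": -0.01,"dz": 0.06,"rx": 0,"ry": 0,"rz": 0,"fingers": -1},
    {"dx": 0,"dy": -0.01,"dz": 0.06,"rx": 0,"ry": 0,"rz": 0,"fingers": -1},
    {"dx": 0,"dy": -0.01,"dz": 0.06,"rx": 0,"ry": 0,"rz": 0,"fingers": -1},
    {"dx": 0,"dy": 0,"dz": 0,"rx": 0,"ry": 0,"rz": 0,"fingers": -1}
  ]
}}

```text
t: 13.05
ee_pos: [0.5766, -0.1307, 0.1082]
orientation: [0.713, 0.696, 0.056, 0.057]
ft_force: [1.0, 0.3, -3.6]
finger_gap: 0.253
finger_force: 55.0
```

Request:
{"op": "arm_command", "data": {
  "steps": [
    {"dx": 0,"dy": -0.005,"dz": 0.03,"rx": 0,"ry": 0,"rz": 0,"fingers": -1},
    {"dx": 0,"dy": -0.005,"dz": 0.03,"rx": 0,"ry": 0,"rz": 0,"fingers": -1},
    {"dx": 0,"dy": 0,"dz": 0,"rx": 0,"ry": 0,"rz": 0,"fingers": -1}
  ]
}}

```text
t: 13.42
ee_pos: [0.5767, -0.1308, 0.1065]
orientation: [0.713, 0.696, 0.056, 0.057]
ft_force: [-0.1, -0.4, -2.7]
finger_gap: 0.255
finger_force: 55.0
```

Request:
{"op": "arm_command", "data": {
  "steps": [
    {"dx": 0,"dy": -0.005,"dz": 0.03,"rx": 0,"ry": 0,"rz": 0,"fingers": -1},
    {"dx": 0,"dy": -0.005,"dz": 0.03,"rx": 0,"ry": 0,"rz": 0,"fingers": -1},
    {"dx": 0,"dy": 0,"dz": 0,"rx": 0,"ry": 0,"rz": 0,"fingers": -1}
  ]
}}

```text
t: 13.8
ee_pos: [0.5767, -0.1308, 0.1047]
orientation: [0.713, 0.696, 0.056, 0.057]
ft_force: [-0.7, -0.8, -3.6]
finger_gap: 0.25
finger_force: 55.0
```

Request:
{"op": "arm_command", "data": {
  "steps": [
    {"dx": 0,"dy": -0.005,"dz": 0.03,"rx": 0,"ry": 0,"rz": 0,"fingers": -1},
    {"dx": 0,"dy": 0,"dz": 0,"rx": 0,"ry": 0,"rz": 0,"fingers": -1}
  ]
}}

```text
t: 14.05
ee_pos: [0.5767, -0.1308, 0.1038]
orientation: [0.713, 0.696, 0.056, 0.057]
ft_force: [0.3, 0.6, -2.2]
finger_gap: 0.253
finger_force: 55.0
```

Request:
{"op": "arm_command", "data": {
  "steps": [
    {"dx": 0,"dy": -0.005,"dz": 0.03,"rx": 0,"ry": 0,"rz": 0,"fingers": -1},
    {"dx": 0,"dy": 0,"dz": 0,"rx": 0,"ry": 0,"rz": 0,"fingers": -1}
  ]
}}

```text
t: 14.3
ee_pos: [0.5768, -0.1309, 0.1031]
orientation: [0.713, 0.696, 0.056, 0.057]
ft_force: [-0.2, 0.8, -2.2]
finger_gap: 0.251
finger_force: 55.0
```

Request:
{"op": "arm_command", "data": {
  "steps": [
    {"dx": 0,"dy": -0.005,"dz": 0.03,"rx": 0,"ry": 0,"rz": 0,"fingers": -1},
    {"dx": 0,"dy": 0,"dz": 0,"rx": 0,"ry": 0,"rz": 0,"fingers": -1}
  ]
}}

```text
t: 14.55
ee_pos: [0.577, -0.1309, 0.1028]
orientation: [0.713, 0.696, 0.056, 0.057]
ft_force: [-1.2, 0.2, 2.2]
finger_gap: 0.253
finger_force: 55.0
```

Contact came at ee z≈0.103 (tongue on the lower lip, as expected). I'll ease up 0.8 mm and slide in.

Request:
{"op": "arm_command", "data": {
  "steps": [
    {"dx": 0,"dy": 0.004,"dz": -0.027,"rx": 0,"ry": 0,"rz": 0,"fingers": -1},
    {"dx": 0,"dy": -0.066,"dz": -0.0105,"rx": 0,"ry": 0,"rz": 0,"fingers": -1},
    {"dx": 0,"dy": -0.066,"dz": -0.0105,"rx": 0,"ry": 0,"rz": 0,"fingers": -1},
    {"dx": 0,"dy": -0.033,"dz": -0.005,"rx": 0,"ry": 0,"rz": 0,"fingers": -1},
    {"dx": 0,"dy": 0,"dz": 0,"rx": 0,"ry": 0,"rz": 0,"fingers": -1}
  ]
}}

```text
t: 15.18
ee_pos: [0.5719, -0.1308, 0.1031]
orientation: [0.713, 0.696, 0.056, 0.057]
ft_force: [1.0, 0.9, -1.0]
finger_gap: 0.252
finger_force: 55.0
```

```bash
python3 -c "
from h import *
tip()"
```

```text
t 15.18 ee [ 0.5719 -0.1308  0.1031] tip [ 0.4876 -0.1298  0.1108] tilt 0.1605 roll -0.0002 yaw -1.38 F [ 1.   0.9 -1. ] T [ 0.01 -0.12 -0.04]
```

Request:
{"op": "arm_command", "data": {
  "steps": [
    {"dx": 0,"dy": -0.033,"dz": -0.005,"rx": 0,"ry": 0,"rz": 0,"fingers": -1},
    {"dx": 0,"dy": -0.033,"dz": -0.005,"rx": 0,"ry": 0,"rz": 0,"fingers": -1},
    {"dx": 0,"dy": -0.033,"dz": -0.005,"rx": 0,"ry": 0,"rz": 0,"fingers": -1},
    {"dx": 0,"dy": 0,"dz": 0,"rx": 0,"ry": 0,"rz": 0,"fingers": -1}
  ]
}}

```text
t: 15.68
ee_pos: [0.5688, -0.1307, 0.103]
orientation: [0.713, 0.696, 0.056, 0.057]
ft_force: [0.7, -0.4, 0.7]
finger_gap: 0.249
finger_force: 55.0
```

Request:
{"op": "arm_command", "data": {
  "steps": [
    {"dx": 0,"dy": -0.033,"dz": -0.005,"rx": 0,"ry": 0,"rz": 0,"fingers": -1},
    {"dx": 0,"dy": -0.033,"dz": -0.005,"rx": 0,"ry": 0,"rz": 0,"fingers": -1},
    {"dx": 0,"dy": 0,"dz": 0,"rx": 0,"ry": 0,"rz": 0,"fingers": -1}
  ]
}}

```text
t: 16.05
ee_pos: [0.5669, -0.1307, 0.103]
orientation: [0.713, 0.696, 0.056, 0.057]
ft_force: [1.7, 0.2, -0.2]
finger_gap: 0.252
finger_force: 55.0
```

Request:
{"op": "arm_command", "data": {
  "steps": [
    {"dx": 0,"dy": -0.033,"dz": -0.005,"rx": 0,"ry": 0,"rz": 0,"fingers": -1},
    {"dx": 0,"dy": -0.033,"dz": -0.005,"rx": 0,"ry": 0,"rz": 0,"fingers": -1},
    {"dx": 0,"dy": 0,"dz": 0,"rx": 0,"ry": 0,"rz": 0,"fingers": -1}
  ]
}}

```text
t: 16.42
ee_pos: [0.5648, -0.1306, 0.103]
orientation: [0.713, 0.696, 0.056, 0.057]
ft_force: [1.7, 0.1, 1.5]
finger_gap: 0.251
finger_force: 55.0
```

Request:
{"op": "arm_command", "data": {
  "steps": [
    {"dx": 0,"dy": -0.033,"dz": -0.005,"rx": 0,"ry": 0,"rz": 0,"fingers": -1},
    {"dx": 0,"dy": -0.033,"dz": -0.005,"rx": 0,"ry": 0,"rz": 0,"fingers": -1},
    {"dx": 0,"dy": 0,"dz": 0,"rx": 0,"ry": 0,"rz": 0,"fingers": -1}
  ]
}}

```text
t: 16.8
ee_pos: [0.5629, -0.1306, 0.103]
orientation: [0.713, 0.696, 0.056, 0.057]
ft_force: [2.5, -0.1, 2.4]
finger_gap: 0.255
finger_force: 55.0
```

Request:
{"op": "arm_command", "data": {
  "steps": [
    {"dx": 0,"dy": -0.033,"dz": -0.01,"rx": 0,"ry": 0,"rz": 0,"fingers": -1},
    {"dx": 0,"dy": 0,"dz": 0,"rx": 0,"ry": 0,"rz": 0,"fingers": -1}
  ]
}}

```text
t: 17.05
ee_pos: [0.5616, -0.1305, 0.103]
orientation: [0.713, 0.696, 0.056, 0.057]
ft_force: [2.6, -1.0, 2.5]
finger_gap: 0.252
finger_force: 55.0
```

Request:
{"op": "arm_command", "data": {
  "steps": [
    {"dx": 0,"dy": -0.033,"dz": -0.01,"rx": 0,"ry": 0,"rz": 0,"fingers": -1},
    {"dx": 0,"dy": 0,"dz": 0,"rx": 0,"ry": 0,"rz": 0,"fingers": -1}
  ]
}}

```text
t: 17.3
ee_pos: [0.5606, -0.1305, 0.103]
orientation: [0.713, 0.696, 0.056, 0.057]
ft_force: [2.7, -0.1, 0.8]
finger_gap: 0.252
finger_force: 55.0
```

Request:
{"op": "arm_command", "data": {
  "steps": [
    {"dx": 0,"dy": -0.033,"dz": -0.008,"rx": 0,"ry": 0,"rz": 0,"fingers": -1},
    {"dx": 0,"dy": 0,"dz": 0,"rx": 0,"ry": 0,"rz": 0,"fingers": -1}
  ]
}}

```text
t: 17.55
ee_pos: [0.5606, -0.1305, 0.1032]
orientation: [0.713, 0.696, 0.057, 0.058]
ft_force: [5.3, -1.1, -1.1]
finger_gap: 0.253
finger_force: 55.0
```

```bash
python3 -c "
from h import *
tip()"
```

```text
t 17.55 ee [ 0.5606 -0.1305  0.1032] tip [ 0.4763 -0.1295  0.1108] tilt 0.1623 roll -0.0002 yaw -1.4 F [ 5.3 -1.1 -1.1] T [-0.12 -0.99 -0.07]
```

The stop is felt: the tongue is fully in at tip x≈0.476, with Fx 5 N. Next I'll work out the lowering arc that keeps the tip there.

```bash
python3 -c "
import numpy as np
f=lambda t:np.array([-.082*np.cos(t)-.0211*np.sin(t),-.082*np.sin(t)+.0211*np.cos(t)])
ts=np.arange(.16,-.001,-.02); tz=np.linspace(0,.0007,len(ts))
for a,b,i in zip(ts,ts[1:],range(9)):
    d=f(a)-f(b)+[0,tz[i+1]-tz[i]]   # ee shift (x,z) world
    ly=np.array([np.cos(a),np.sin(a)]); lz=np.array([np.sin(a),-np.cos(a)])
    print(round(a,2),'->',round(b,2),'world mm',(d*1e3).round(2),'dy',round(d@ly/.03,4),'dz',round(d@lz/.03,4))
"
```

```text
0.16 -> 0.14 world mm [-0.17 -1.6 ] dy -0.0141 dz 0.0516
0.14 -> 0.12 world mm [-0.21 -1.59] dy -0.0142 dz 0.0516
0.12 -> 0.1 world mm [-0.24 -1.59] dy -0.0143 dz 0.0516
0.1 -> 0.08 world mm [-0.27 -1.58] dy -0.0143 dz 0.0516
0.08 -> 0.06 world mm [-0.31 -1.58] dy -0.0144 dz 0.0516
0.06 -> 0.04 world mm [-0.34 -1.57] dy -0.0144 dz 0.0516
0.04 -> 0.02 world mm [-0.37 -1.56] dy -0.0145 dz 0.0516
0.02 -> 0.0 world mm [-0.41 -1.56] dy -0.0146 dz 0.0516
```

Request:
{"op": "arm_command", "data": {
  "steps": [
    {"dx": 0,"dy": 0.025,"dz": 0,"rx": 0,"ry": 0,"rz": 0,"fingers": -1},
    {"dx": 0,"dy": -0.014,"dz": 0.0516,"rx": 0.02,"ry": 0,"rz": 0,"fingers": -1},
    {"dx": 0,"dy": -0.014,"dz": 0.0516,"rx": 0.02,"ry": 0,"rz": 0,"fingers": -1},
    {"dx": 0,"dy": 0,"dz": 0,"rx": 0,"ry": 0,"rz": 0,"fingers": -1}
  ]
}}

```text
t: 18.05
ee_pos: [0.5598, -0.1304, 0.0996]
orientation: [0.714, 0.697, 0.041, 0.042]
ft_force: [1.7, -1.1, -0.5]
finger_gap: 0.251
finger_force: 55.0
```

```bash
python3 -c "
from h import *
tip()"
```

```text
t 18.05 ee [ 0.5598 -0.1304  0.0996] tip [ 0.4759 -0.1294  0.1109] tilt 0.1181 roll 0.0 yaw -1.35 F [ 1.7 -1.1 -0.5] T [-0.18 -0.39 -0.13]
```

Request:
{"op": "arm_command", "data": {
  "steps": [
    {"dx": 0,"dy": -0.008,"dz": 0.0516,"rx": 0.02,"ry": 0,"rz": 0,"fingers": -1},
    {"dx": 0,"dy": -0.01,"dz": 0.0516,"rx": 0.02,"ry": 0,"rz": 0,"fingers": -1},
    {"dx": 0,"dy": 0,"dz": 0,"rx": 0,"ry": 0,"rz": 0,"fingers": -1}
  ]
}}

```text
t: 18.42
ee_pos: [0.559, -0.1301, 0.0963]
orientation: [0.715, 0.698, 0.027, 0.027]
ft_force: [1.0, -0.3, -0.6]
finger_gap: 0.251
finger_force: 55.0
```

Request:
{"op": "arm_command", "data": {
  "steps": [
    {"dx": 0,"dy": -0.014,"dz": 0.0516,"rx": 0.02,"ry": 0,"rz": 0,"fingers": -1},
    {"dx": 0,"dy": 0,"dz": 0,"rx": 0,"ry": 0,"rz": 0,"fingers": -1}
  ]
}}

```text
t: 18.68
ee_pos: [0.5588, -0.1301, 0.095]
orientation: [0.715, 0.698, 0.02, 0.02]
ft_force: [-1.0, -0.5, 1.1]
finger_gap: 0.253
finger_force: 55.0
```

```bash
python3 -c "
from h import *
tip()"
```

```text
t 18.68 ee [ 0.5588 -0.1301  0.095 ] tip [ 0.4757 -0.1291  0.1114] tilt 0.0574 roll 0.0005 yaw -1.36 F [-1.  -0.5  1.1] T [-0.05  0.26 -0.01]
```

Request:
{"op": "arm_command", "data": {
  "steps": [
    {"dx": 0,"dy": -0.014,"dz": 0.0516,"rx": 0.02,"ry": 0,"rz": 0,"fingers": -1},
    {"dx": 0,"dy": 0,"dz": 0,"rx": 0,"ry": 0,"rz": 0,"fingers": -1}
  ]
}}

```text
t: 18.92
ee_pos: [0.5586, -0.1302, 0.0938]
orientation: [0.715, 0.699, 0.013, 0.013]
ft_force: [-1.4, 0.5, 2.9]
finger_gap: 0.254
finger_force: 55.0
```

Request:
{"op": "arm_command", "data": {
  "steps": [
    {"dx": 0,"dy": -0.014,"dz": 0.0516,"rx": 0.02,"ry": 0,"rz": 0,"fingers": -1},
    {"dx": 0,"dy": 0,"dz": 0,"rx": 0,"ry": 0,"rz": 0,"fingers": -1}
  ]
}}

```text
t: 19.18
ee_pos: [0.5585, -0.1301, 0.0926]
orientation: [0.715, 0.699, 0.006, 0.006]
ft_force: [-3.0, 0.1, 6.3]
finger_gap: 0.25
finger_force: 55.0
```

```bash
python3 -c "
from h import *
tip()"
```

```text
t 19.18 ee [ 0.5585 -0.1301  0.0926] tip [ 0.4761 -0.1292  0.1122] tilt 0.018 roll 0.0004 yaw -1.36 F [-3.   0.1  6.3] T [ 0.14  1.06 -0.02]
```

Request:
{"op": "arm_command", "data": {
  "steps": [
    {"dx": 0,"dy": 0,"dz": -0.025,"rx": 0,"ry": 0,"rz": 0,"fingers": -1},
    {"dx": 0,"dy": 0,"dz": 0,"rx": 0,"ry": 0,"rz": 0,"fingers": -1}
  ]
}}

```text
t: 19.42
ee_pos: [0.5585, -0.1302, 0.0927]
orientation: [0.715, 0.699, 0.007, 0.007]
ft_force: [-2.4, 1.5, 2.8]
finger_gap: 0.25
finger_force: 55.0
```

```bash
python3 -c "
from h import *
tip()"
```

```text
t 19.43 ee [ 0.5585 -0.1302  0.0927] tip [ 0.4761 -0.1292  0.1122] tilt 0.019 roll 0.0004 yaw -1.37 F [-2.4  1.5  2.8] T [ 0.18  0.74 -0.09]
```

Request:
{"op": "arm_command", "data": {
  "steps": [
    {"dx": 0,"dy": 0,"dz": 0.022,"rx": 0.01,"ry": 0,"rz": 0,"fingers": -1},
    {"dx": 0,"dy": 0,"dz": 0,"rx": 0,"ry": 0,"rz": 0,"fingers": -1}
  ]
}}

```text
t: 19.68
ee_pos: [0.5585, -0.1302, 0.0921]
orientation: [0.715, 0.699, 0.003, 0.003]
ft_force: [-3.4, 1.8, 2.6]
finger_gap: 0.256
finger_force: 55.0
```

Request:
{"op": "arm_command", "data": {
  "steps": [
    {"dx": 0,"dy": 0,"dz": 0.02,"rx": 0.01,"ry": 0,"rz": 0,"fingers": -1},
    {"dx": 0,"dy": 0,"dz": 0,"rx": 0,"ry": 0,"rz": 0,"fingers": -1}
  ]
}}

```text
t: 19.92
ee_pos: [0.5594, -0.1305, 0.0917]
orientation: [0.716, 0.699, 0.0, 0.0]
ft_force: [-1.2, 0.9, 2.0]
finger_gap: 0.255
finger_force: 55.0
```

```bash
python3 -c "
from h import *
tip()"
```

```text
t 19.93 ee [ 0.5594 -0.1305  0.0917] tip [ 0.4774 -0.1296  0.1127] tilt 0.0007 roll -0.0002 yaw -1.37 F [-1.2  0.9  2. ] T [0.12 0.48 0.  ]
```

Request:
{"op": "arm_command", "data": {
  "steps": [
    {"dx": 0,"dy": 0,"dz": 0.02,"rx": 0,"ry": 0,"rz": 0,"fingers": -1},
    {"dx": 0,"dy": 0,"dz": 0,"rx": 0,"ry": 0,"rz": 0,"fingers": -1}
  ]
}}

```text
t: 20.18
ee_pos: [0.5594, -0.1305, 0.0917]
orientation: [0.716, 0.699, 0.0, 0.001]
ft_force: [-2.2, 1.5, 4.4]
finger_gap: 0.255
finger_force: 55.0
```

```bash
python3 - <<'E'
from h import *
tip()
b,e=grab_frame('scene');np.savez('t4.npz',b=b,e=e)
cv2.imwrite('pics/t4.png',cv2.resize(b[170:320,200:370],None,fx=4.5,fy=4,interpolation=2)[...,::-1])
E
```

```text
t 20.18 ee [ 0.5594 -0.1305  0.0917] tip [ 0.4774 -0.1296  0.1127] tilt 0.0011 roll -0.0003 yaw -1.37 F [-2.2  1.5  4.4] T [ 0.21  0.64 -0.01]
```

View pics/t4.png

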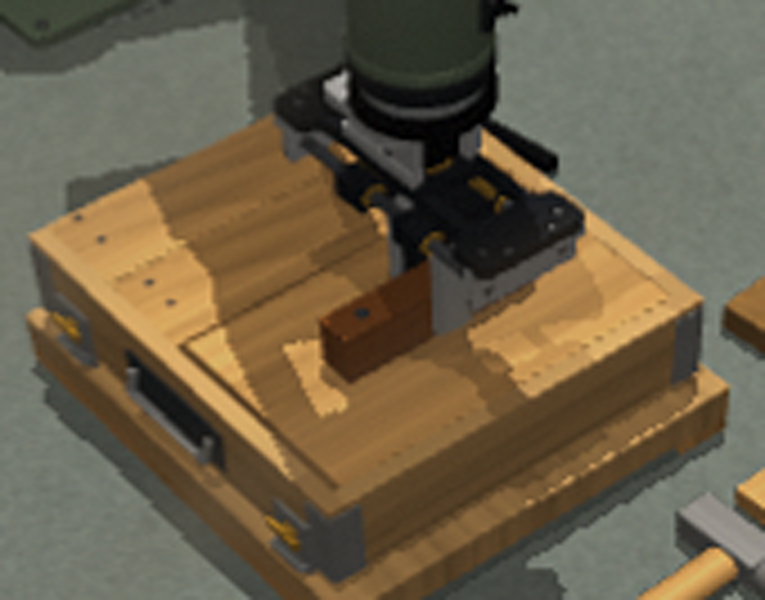

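The lid looks flush all round. It rests on the ledges: pressing gives force but no further travel. I'll relieve the load, release and withdraw upwards.

Request:
{"op": "arm_command", "data": {
  "steps": [
    {"dx": 0,"dy": 0,"dz": -0.02,"rx": 0,"ry": 0,"rz": 0,"fingers": -1},
    {"dx": 0,"dy": 0,"dz": 0,"rx": 0,"ry": 0,"rz": 0,"fingers": 0},
    {"dx": 0,"dy": 0,"dz": 0,"rx": 0,"ry": 0,"rz": 0,"fingers": 0},
    {"dx": 0,"dy": 0,"dz": 0,"rx": 0,"ry": 0,"rz": 0,"fingers": 0},
    {"dx": 0,"dy": 0,"dz": -0.2,"rx": 0,"ry": 0,"rz": 0,"fingers": 0},
    {"dx": 0,"dy": 0,"dz": -0.6,"rx": 0,"ry": 0,"rz": 0,"fingers": 0},
    {"dx": 0,"dy": 0,"dz": -0.9,"rx": 0,"ry": 0,"rz": 0,"fingers": 0},
    {"dx": 0,"dy": 0,"dz": -0.9,"rx": 0,"ry": 0,"rz": 0,"fingers": 0},
    {"dx": 0,"dy": 0,"dz": -0.9,"rx": 0,"ry": 0,"rz": 0,"fingers": 0},
    {"dx": 0,"dy": 0,"dz": 0,"rx": 0,"ry": 0,"rz": 0,"fingers": 0}
  ]
}}

```text
t: 21.48
ee_pos: [0.5614, -0.1313, 0.201]
orientation: [0.716, 0.699, 0.002, 0.004]
ft_force: [1.0, 0.6, 0.6]
finger_gap: 0.502
finger_force: 0.0
```

```bash
python3 - <<'E'
from h import *
s=tip()
b,e=grab_frame('scene');P=cloud('scene',e)
cv2.imwrite('pics/t5.png',cv2.resize(b[170:320,200:370],None,fx=4.5,fy=4,interpolation=2)[...,::-1])
c=np.radians(-1.35);Q=(P-[.5005,-.13,0])@np.array([[np.cos(c),-np.sin(c),0],[np.sin(c),np.cos(c),0],[0,0,1]])
def fit(x0,x1,n):
    m=(Q[...,0]>x0)&(Q[...,0]<x1)&(abs(Q[...,1])<.105)&(Q[...,2]>.1)&(Q[...,2]<.135)
    w=Q[m];A=np.c_[w[:,0]-.05,w[:,1],np.ones(len(w))];print(n,len(w),np.linalg.lstsq(A,w[:,2],rcond=None)[0].round(4))
fit(-.005,.122,'lid'); fit(-.13,-.02,'nailed')
E
```

```text
t 21.48 ee [ 0.5614 -0.1313  0.201 ] tip [ 0.4792 -0.1303  0.2215] tilt 0.0076 roll -0.0028 yaw -1.37 F [1.  0.6 0.6] T [-0.06 -0.11  0.04]
lid 2516 [ 0.0012 -0.0009  0.1232]
nailed 2216 [ 0.0027 -0.0002  0.1233]
```

View pics/t5.png

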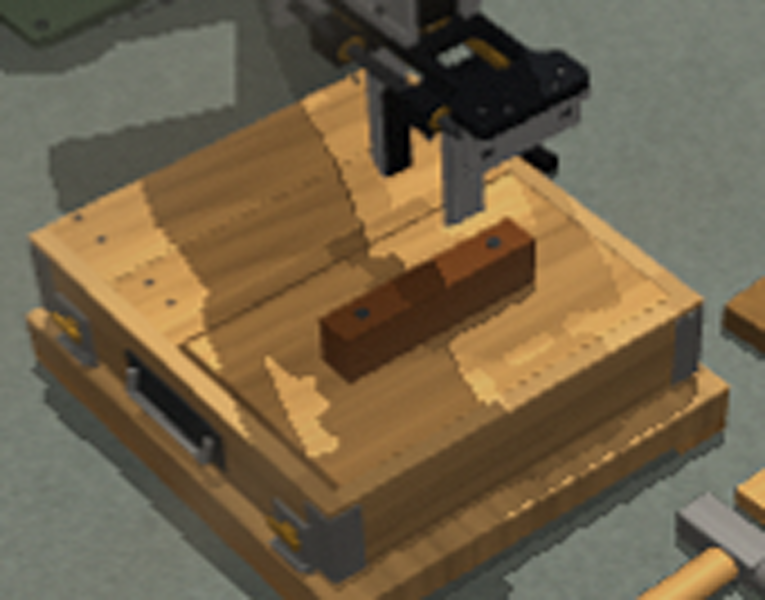

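The lid lies flush (lid and nailed boards both at 0.123 m, no tilt difference) and the gripper is clear above the batten.

```bash
python3 -c "
from station import r
print(r.close_job())"
```

```text
the job is handed in; nothing more can be done
None
```

The lid board is home: tongue in the groove, lying flat and flush by the final camera check, gripper clear, and the job was handed in at about 21.5 s of the 61 s allowed (the hand-in gave no verdict).

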